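Stand the turned top in the tape roll

TASK

The turned wooden top has a rounded bottom and cannot stand by itself. Take it by its stem and stand it upright, stem up, in the hole of the roll of masking tape where the roll lies, lowering it right down onto the roll before you let go. Leave the flat-footed wooden knob alone.

Things in the scene. Friction and masses are not known exactly. Their poses are not given: they have to be found in the camera images.
- turned_top: Loose top-shaped turning of pale wood, about 120 g, 115 mm tall, 80 mm across. Origin: lowest point of its rounded bottom; z: its axis, to the stem end. Nose radius 24 mm, then a flank sloping 30 deg up to the rim, 19 to 25 mm above the origin. Starts at rest on its flank: axis 30 deg from vertical, stem up and leaning to the robot's left (40 deg either side). Rolls if nudged.
- top_stem (a point): Point on the axis of the top's stem, 85 mm above the top's origin; same axes. The plain round stem is 20 mm in diameter from 46 to 108 mm above the top's origin and ends in a dome at 115 mm; below it a collar widens to the rim.
- masking_roll: Loose roll of masking tape lying flat, 96 mm outside diameter, round open hole about 60 mm in diameter, 24 mm high, 100 g. Origin: centre of its underside on the table, z up. With the top seated, the top's flank rests on the edge of the hole, its rim clear above the roll, its origin about 8 mm above the roll's origin.
- flat_knob: Bystander: loose turned drawer knob of the same pale wood, 59 mm tall, 45 mm across, standing on its own flat 44 mm foot farther from the robot. Origin: centre of its underside, z up.

How it is judged:
By the outcome, as a careful person would: the job done as asked, in the order asked, and still so for the second after the job is handed in, with the robot touching nothing.
It also fails if it takes over 32 s, if anything falls off the work surface, if the arm or the gripper's body presses on something with over 40 N, if the wrist force passes 120 N, or if a joint passes its speed limit or range.

ROBOT

A 6-joint arm with a two-finger parallel gripper is mounted at the origin on a cart in front of the work surface, level with it; the furniture and walls round the work are solid. World frame = base frame: x ahead of the robot, y to its left, z up, the work surface at z = 0. Lengths are in mm, angles in degrees, forces in N, time in s.
With the tool pointing down it reaches from about 350 to 850 mm from the base axis. Payload 8.1 kg.
Tool frame: the origin (TCP) lies on the centre line of the jaws, within the pads' length; the fingertips stand 11 mm ahead of it and the grasp point (between the pads) lies 8 mm behind it; z points along the fingers, y is the direction in which the jaws open and shut (so a half turn about z gives the same grasp; the last joint's range is limited). The gripper opens to 85 mm and grips with 20 to 120 N. Pads are 22 mm wide; open, the fingers measure 114 mm over their backs; the gripper's body (76 mm by 85 mm) begins 54 mm behind the grasp point. The pads swing forward as they close: fully open they stand 13 mm farther back than shut.
Start: joints at [60.539, 7.471, 85.268, -0, 87.261, -4.893], TCP at [249.448, 545.693, 210.192] pointing down, gripper open.
Joint ranges: [-169.43, 169.43], [-51.17, 129.36], [1.28, 143.12], [-76.62, 256.62], [0, 156.53], [-152.29, 152.29]. Speed limits (degrees/s): [136.94, 136.94, 159.86, 180, 180, 180].

INTERFACE

Orientations are given as [roll, pitch, yaw] about the fixed x, y, z axes, in that order (R = Rz(yaw) Ry(pitch) Rx(roll)).
In Python, from bench import telemetry, viewer, r gives the robot as it stands.
- The arm moves only by the shell command python3 -m inch 'ROWS' [FORCE]. ROWS is JSON, a list of rows, each a list of 3 entries, a list of its own where there are three numbers: the shift along the tool's x, y, z in cm, then the turn, a rotation vector about the tool's x, y, z in rad, then the opening, from 0 (shut) to 1 (fully open). A call has 1 to 20 rows; each row is the pose to reach, as a shift and turn from the pose commanded when the call began, along the tool's axes at that moment; what a row does not reach only later rows make up. A row lasts 1/10 s, in which the tool goes at most 50 mm and 8.59 degrees, less where a joint would pass 70% of its speed; a pose out of reach is approached as far as the arm can. A call with a gripper value outside its range is refused whole. The fingers move at their own pace and stop on an object; FORCE is the grip in N (left out, the last holds). Time passes only in rows, so rows that repeat a pose let the fingers close. It gives the time, the measured TCP pose, the force and the opening at its end, in the units of the state.
- telemetry.sense(): the state, without advancing time (a new reading comes with each control period).
- viewer.snapshot(name): name is "scene" or "top" or "wrist"; returns the picture (480x640x3 uint8, red, green, blue); there is no depth.
- viewer.camera_model(name): a dict with "fx", "fy", "cx", "cy" (pixels), "cam_to_world" (4x4, takes a point from camera to world coordinates); the wrist camera has in their place "mount" (4x4, takes a point from camera to tool coordinates, whose origin is the TCP and whose axes are the flange's). Camera axes: x right, y down, z forward; pixel columns grow to the right and rows downward; lengths in mm; the calibration is good to about 2 mm. A picture is of the moment at which its call begins: read the wrist's pose just before it. camera_model takes no time and is no camera call.
- r.hand_in(): hands the job in, once; it reports no verdict.
The state is a dict: "time": time; "joint_pos": joint angles; "qd": joint speeds; "joint_efforts": joint torques, N m; "tool_pos": TCP position; "tcp_rot": TCP orientation; "ft_force": force on the tool from outside, world axes, zero at the start; "wrist_torque": the same for the moment, N m; "finger_gap": finger opening in mm.
Only numpy, scipy, OpenCV 4.12 (cv2) and the standard library are available. Lean on these libraries where they do the work, as an engineer would, in place of code of your own. Each camera call takes 0.05 s, during which the arm holds its last target.

## Working session

There is one attempt and no reset: what is moved stays moved. The work goes in short steps, Python scripts to look and compute and a shell command to move; the robot and the scene stay as the last step left them, time stands still between calls to the robot, and variables do not carry over. Pictures are saved under pics/ and viewed, and the job is handed in when it is done.

```bash
ls; mkdir -p pics; python3 - <<'E'
from bench import telemetry, viewer, r
import cv2
s=telemetry.sense();print(s)
for n in("scene","top"):
    im=viewer.snapshot(n);cv2.imwrite(f"pics/{n}0.png",im[:,:,::-1])
    print(n,viewer.camera_model(n))
print(viewer.camera_model("wrist"))
E
```

```text
pics
{'time': 0.0, 'joint_pos': array([ 6.05403269e+01,  7.51527731e+00,  8.53314606e+01, -1.06190383e-04,
        8.72616057e+01, -4.89228564e+00]), 'qd': array([ 0.02943688, -0.01107515,  0.0066222 ,  0.04829169,  0.04992476,
       -0.08090653]), 'joint_efforts': array([-5.02765019e-03, -5.69439340e+01, -5.00524557e+01, -6.56753327e-04,
        1.57279830e-02,  6.83642293e-05]), 'tool_pos': array([249.13150196, 545.16609241, 209.12180652]), 'tcp_rot': array([-1.79892042e+02, -9.13416737e-03,  1.55432609e+02]), 'ft_force': array([-0.68286444,  1.65059308, -1.11143127]), 'wrist_torque': array([-0.00648588, -0.00230539,  0.0004917 ]), 'finger_gap': 85.49548620803733}
scene {'fx': 479.02331201358055, 'fy': 479.02331201358055, 'cx': 320.1077908418436, 'cy': 244.4412944438924, 'cam_to_world': array([[ 8.89404064e-01, -3.30870057e-01,  3.15413087e-01,
         2.70664749e+02],
       [-4.56648267e-01, -6.11692811e-01,  6.45990917e-01,
        -4.01993612e+02],
       [-2.08031342e-02, -7.18579787e-01, -6.95133310e-01,
         6.70883741e+02],
       [ 0.00000000e+00,  0.00000000e+00,  0
[... 259 characters left out ...]
.99557045e-01, -2.84781127e-02,  8.64352728e-03,
         1.66834255e+02],
       [-1.63452536e-03, -2.37462397e-01, -9.71395356e-01,
         9.24106870e+02],
       [ 0.00000000e+00,  0.00000000e+00,  0.00000000e+00,
         1.00000000e+00]])}
{'fx': 355.2426979195853, 'fy': 355.2426979195853, 'cx': 319.82876065609787, 'cy': 241.79201729719014, 'mount': array([[ 1.69004186e-04, -9.53710199e-01, -3.00727164e-01,
         7.74099604e+01],
       [ 9.99999360e-01,  4.97588307e-04, -1.01604046e-03,
         8.61238415e-02],
       [ 1.11864647e-03, -3.00726800e-01,  9.53709673e-01,
        -1.64300696e+02],
       [ 0.00000000e+00,  0.00000000e+00,  0.00000000e+00,
         1.00000000e+00]])}
```

View pics/scene0.png

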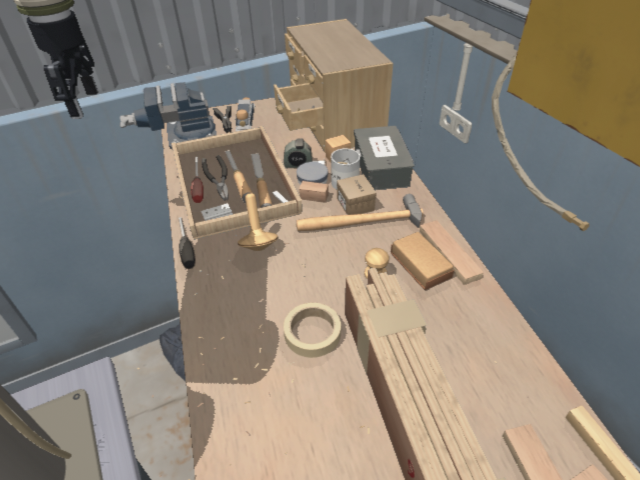

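View pics/top0.png

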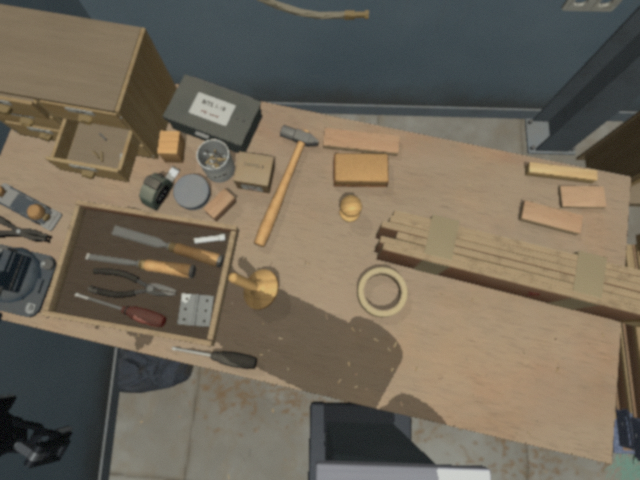

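The scene view shows the top at about (258,238) with its stem end near (251,196). The roll is at (312,330), and the knob stands by the lumber at (377,260). The top view puts them at (262,288), (382,291) and (350,206). I'll enlarge these areas.

```bash
python3 - <<'E'
import cv2
for n,(x,y,w,h),o in(("scene",(220,180,140,180),4),("top",(205,230,220,110),3.6)):
    im=cv2.imread(f"pics/{n}0.png")[y:y+h,x:x+w]
    s=4 if n=="top0" else 3.3
    if n=="top": s=3.6
    cv2.imwrite(f"pics/{n}0c.png",cv2.resize(im,None,fx=s,fy=s,interpolation=cv2.INTER_CUBIC))
E
```

```text
(no output)
```

View pics/scene0c.png

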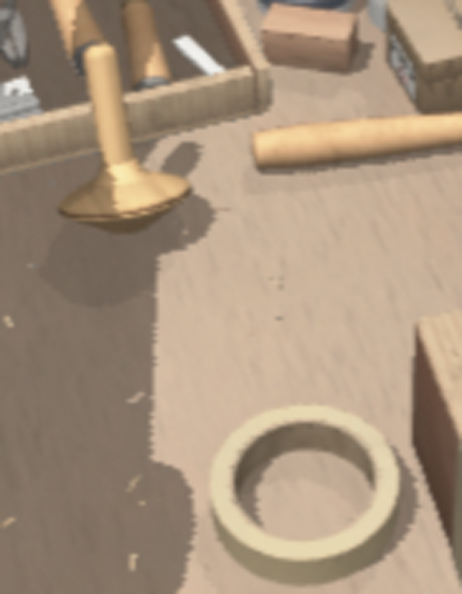

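View pics/top0c.png

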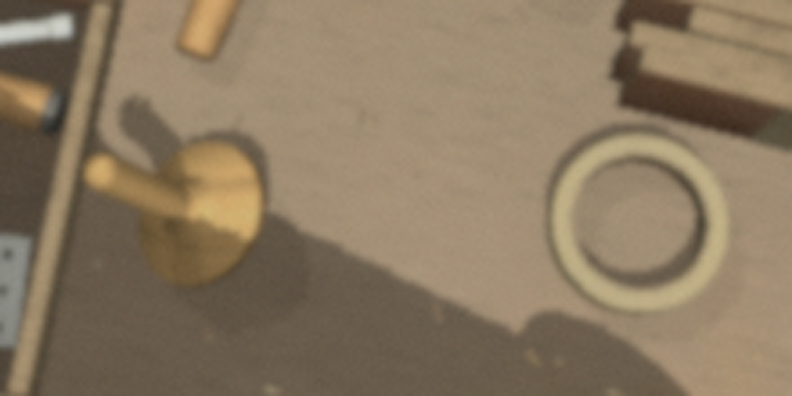

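```bash
cat > h.py <<'E'
import numpy as np,cv2
from bench import telemetry, viewer, r
from scipy.spatial.transform import Rotation as Ro
from scipy.optimize import least_squares
CM={n:viewer.camera_model(n) for n in("scene","top","wrist")}
def T(n,s=None):
    if n!="wrist": return CM[n]["cam_to_world"]
    t=np.eye(4);t[:3,:3]=Ro.from_euler('xyz',s["tcp_rot"],degrees=True).as_matrix();t[:3,3]=s["tool_pos"]
    return t@CM[n]["mount"]
def proj(n,P,s=None):
    m=CM[n];t=T(n,s);q=(np.atleast_2d(P)-t[:3,3])@t[:3,:3]
    return np.c_[m["fx"]*q[:,0]/q[:,2]+m["cx"],m["fy"]*q[:,1]/q[:,2]+m["cy"]]
def back(n,u,v,z,s=None):
    m=CM[n];t=T(n,s);d=t[:3,:3]@np.array([(u-m["cx"])/m["fx"],(v-m["cy"])/m["fy"],1.])
    return t[:3,3]+d*(z-t[2,3])/d[2]
def circ(c,a,R,n=72):
    a=np.array(a,float);a/=np.linalg.norm(a);b=np.cross(a,[0.3,.9,.1]);b/=np.linalg.norm(b);d=np.cross(a,b)
    th=np.linspace(0,2*np.pi,n);return np.array(c)+R*(np.outer(np.cos(th),b)+np.outer(np.sin(th),d))
def axis(psi,tilt=30):
    p,t=np.radians([psi,tilt]);return np.array([np.sin(t)*np.cos(p),np.sin(t)*np.sin(p),np.cos(t)])
def top_rings(o,a): return [circ(o+a*h,a,R) for h,R in((22,40),(46,10),(85,10),(105,10))]
def roll_rings(c): return [circ(np.r_[c[:2],z],[0,0,1],R) for z,R in((24,48),(24,30),(0,48))]
def draw(im,n,rings,crop,sc,out,s=None):
    x,y,w,h=crop;c=cv2.resize(im[y:y+h,x:x+w],None,fx=sc,fy=sc,interpolation=cv2.INTER_CUBIC)
    for R in rings:
        p=((proj(n,R,s)-[x,y])*sc).round().astype(np.int32)
        cv2.polylines(c,[p],False,(0,0,255),1)
    cv2.imwrite(out,c)
E
python3 - <<'E'
from h import *
obs=[("scene",105,(250.6,195.8)),("scene",48,(255.8,230)),("top",105,(232,276.7)),("top",48,(256.4,286.1)),
("scene",22,((238.2+277.6)/2,(243+236.7)/2))]
def f(p):
    a=axis(p[2]);o=np.r_[p[:2],24-24*np.cos(np.pi/6)]
    return np.concatenate([proj(n,o+a*h)[0]-uv for n,h,uv in obs])
q=least_squares(f,[420,280,90]);print(q.x,q.fun.round(1))
a=axis(q.x[2]);o=np.r_[q.x[:2],3.2];print("stem85",o+85*a,"rim",o+22*a)
print("roll",back("top",382.8,291.1,24),back("scene",312.4,326,24))
g=lambda p:np.concatenate([proj("top",[*p,24])[0]-[382.8,291.1],proj("scene",[*p,24])[0]-[312.4,326]])
c=least_squares(g,[400,100]).x;print(c)
for n,cr,sc in(("scene",(220,180,140,180),3.3),("top",(205,230,220,110),3.6)):
    draw(cv2.imread(f"pics/{n}0.png"),n,top_rings(o,a)+roll_rings(c),cr,sc,f"pics/{n}1.png")
# tray wall & lumber
print("tray wall top pts (z~40?)",back("top",217,340,40),back("top",233,240,40),back("top",236,232,40))
print("knob",back("top",349,208,30))
E
```

```text
[460.78758151 262.64740028  75.68467934] [ 0.2  1.9 -0.2 -3.7  3.6  1.1 -2.2 -0.2 -0.1 -0.9]
stem85 [471.2960514  303.82776042  76.81215932] rim [463.50742078 273.30584644  22.25255888]
roll [466.61353224  38.54414049  24.        ] [464.43273516  32.76820277  24.        ]
[465.64453021  35.80218403]
tray wall top pts (z~40?) [364.35011156 349.5961984   40.        ] [556.12109431 333.4557476   40.        ] [572.43616019 328.70876988  40.        ]
knob [631.39919071 106.51449399  30.        ]
```

```bash
python3 - <<'E'
import cv2,numpy as np
a=cv2.imread("pics/scene1.png");b=cv2.imread("pics/top1.png");b=cv2.resize(b,None,fx=.42,fy=.42) if 0 else b
cv2.imwrite("pics/a.png",a)
E
```

```text
(no output)
```

View pics/scene1.png

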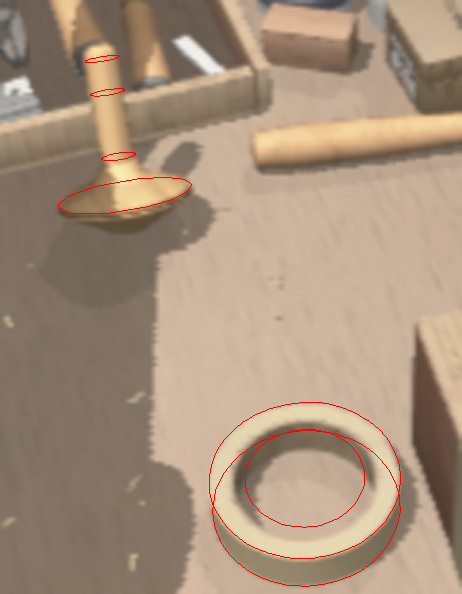

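View pics/top1.png

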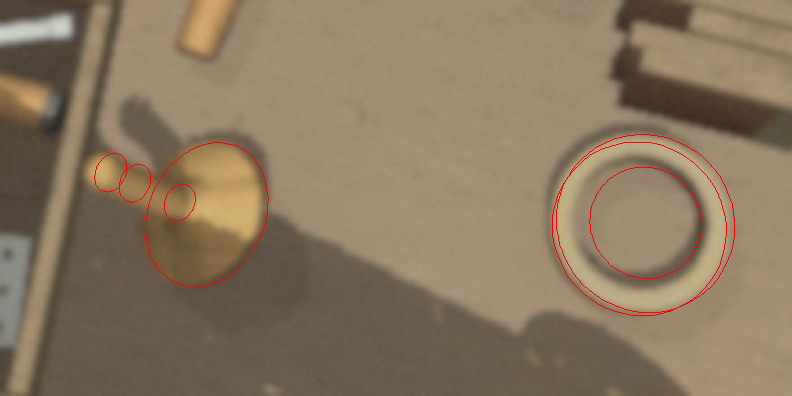

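Both views give a roll centre near (466,36) and a top origin near (461,263), leaning at about 76°. The overlays agree to 1–3 px. Next I'll work out the pre-grasp pose along the stem axis.

```bash
cat >> h.py <<'E'
def goal_R(a,psi_y):  # tool z=-a ; tool y approx horizontal direction psi_y
    z=-np.array(a)/np.linalg.norm(a);y=np.array([np.cos(np.radians(psi_y)),np.sin(np.radians(psi_y)),0]);y-=z*(y@z);y/=np.linalg.norm(y)
    return np.c_[np.cross(y,z),y,z]
def delta(p,R,s=None,p0=None,R0=None):
    s=s or telemetry.sense()
    if R0 is None: R0=Ro.from_euler('xyz',s["tcp_rot"],degrees=True).as_matrix()
    if p0 is None: p0=s["tool_pos"]
    print("shift cm",(R0.T@(np.array(p)-p0)/10).round(2),"rotvec",Ro.from_matrix(R0.T@R).as_rotvec().round(3))
E
python3 - <<'E'
from h import *
a=axis(75.7);o=np.array([460.8,262.6,3.2])
R0=Ro.from_euler('xyz',[180,0,155.432],degrees=True).as_matrix()
delta(o+200*a,goal_R(a,75.7-90),p0=np.array([249.448,545.693,210.192]),R0=R0)
for uv in((378,238),(378,262),(420,272),(412,268)): print(uv,back("top",*uv,0).round(),back("top",*uv,70).round())
for uv in((346,278),(345,300),(368,365)): print("scene",uv,back("scene",*uv,0).round(),back("scene",*uv,70).round())
E
```

```text
shift cm [-29.21  -7.12   3.38] rotvec [ 0.364 -0.436  1.357]
(378, 238) [578.  44.   0.] [561.  54.  70.]
(378, 262) [528.  45.   0.] [515.  54.  70.]
(420, 272) [510. -40.   0.] [498. -24.  70.]
(412, 268) [518. -24.   0.] [505. -10.  70.]
scene (346, 278) [576. 118.   0.] [545.  64.  70.]
scene (345, 300) [549.  72.   0.] [520.  23.  70.]
scene (368, 365) [516. -61.   0.] [490. -97.  70.]
```

```bash
python3 -m inch '[[[-29.2,-7.1,3.4],[0.364,-0.436,1.357],1],[[-29.2,-7.1,3.4],[0.364,-0.436,1.357],1],[[-29.2,-7.1,3.4],[0.364,-0.436,1.357],1],[[-29.2,-7.1,3.4],[0.364,-0.436,1.357],1],[[-29.2,-7.1,3.4],[0.364,-0.436,1.357],1],[[-29.2,-7.1,3.4],[0.364,-0.436,1.357],1],[[-29.2,-7.1,3.4],[0.364,-0.436,1.357],1],[[-29.2,-7.1,3.4],[0.364,-0.436,1.357],1],[[-29.2,-7.1,3.4],[0.364,-0.436,1.357],1],[[-29.2,-7.1,3.4],[0.364,-0.436,1.357],1],[[-29.2,-7.1,3.4],[0.364,-0.436,1.357],1],[[-29.2,-7.1,3.4],[0.364,-0.436,1.357],1],[[-29.2,-7.1,3.4],[0.364,-0.436,1.357],1],[[-29.2,-7.1,3.4],[0.364,-0.436,1.357],1]]'
python3 - <<'E'
from h import *
s=telemetry.sense();print(s["tool_pos"],s["tcp_rot"],s["joint_pos"].round(1))
im=viewer.snapshot("wrist")[:,:,::-1];cv2.imwrite("pics/w1.png",im)
np.save("w1.npy",np.r_[s["tool_pos"],s["tcp_rot"]])
a=axis(75.7);o=np.array([460.8,262.6,3.2])
draw(im,"wrist",top_rings(o,a),(0,0,640,480),1.25,"pics/w1o.png",s)
E
```

```text
time: 1.5
tool_pos: [485.4, 359.8, 176.9]
tcp_rot: [180.0, 30.0, 75.8]
ft_force: [-0.8, -0.3, 0.4]
finger_gap: 85.3
[485.43610524 359.75273235 176.92594189] [179.99630103  29.9521898   75.81772717] [ 41.9  35.6  59.1 -17.3 110.   53.7]
```

View pics/w1o.png

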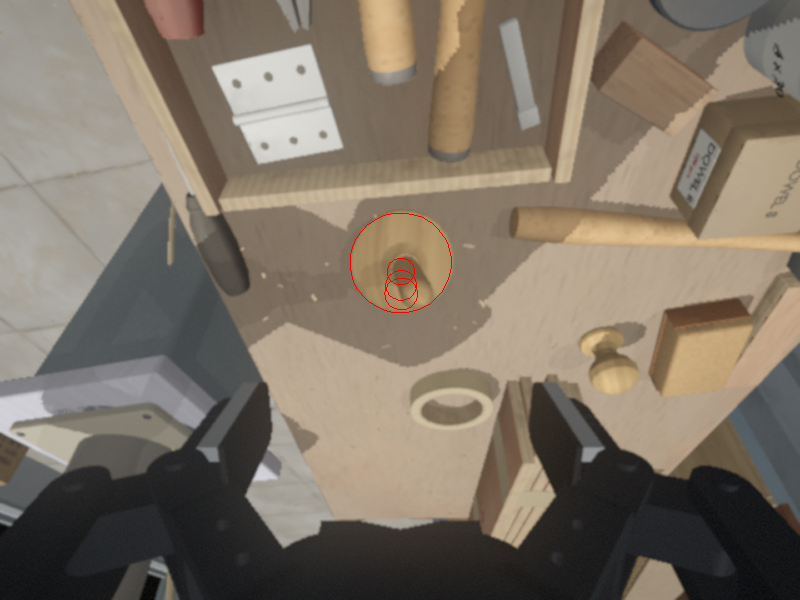

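The rim overlay fits at (400,262), but the stem end lies right of my model, near (417,292), so the lean azimuth is off. I'll enlarge this region.

```bash
python3 - <<'E'
from h import *
im=cv2.imread("pics/w1.png");draw(im,"wrist",[],(260,150,130,115),6,"pics/w1c.png")
E
```

```text
(no output)
```

View pics/w1c.png

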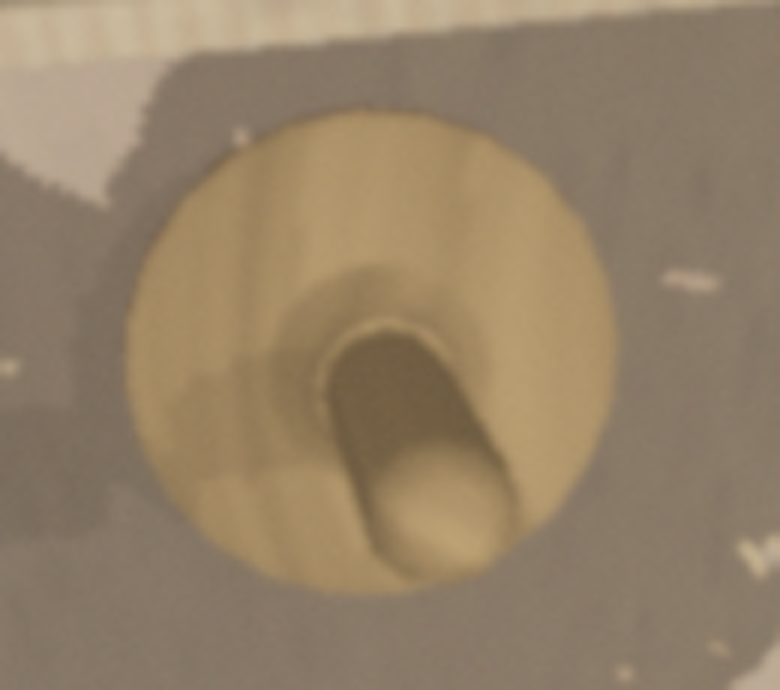

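```bash
python3 - <<'E'
from h import *
v=np.load("w1.npy");s={"tool_pos":v[:3],"tcp_rot":v[3:]}
obs=[("scene",105,(250.6,195.8)),("top",105,(232,276.7)),("scene",22,(257.9,239.9)),("wrist",105,(333.8,235.)),("wrist",22,(322,208.6))]
for sub,ft in((obs,0),(obs[3:],0),(obs,1)):
    def f(p):
        a=axis(p[2],p[3] if ft else 30);o=np.r_[p[:2],3.2]
        return np.concatenate([proj(n,o+a*h,s)[0]-uv for n,h,uv in sub])
    q=least_squares(f,[460,263,75,30][:4 if ft else 3]);print(q.x.round(1),q.fun.round(1))
q=least_squares(lambda p:np.concatenate([proj(n,np.r_[p[:2],3.2]+axis(p[2])*h,s)[0]-uv for n,h,uv in obs[3:]]),[460,263,75]).x
a=axis(q[2]);o=np.r_[q[:2],3.2]
draw(cv2.imread("pics/w1.png"),"wrist",top_rings(o,a),(260,150,130,115),6,"pics/w1d.png",s)
E
```

```text
[461.2 265.4  67.2] [ 3.9  0.6  3.8 -3.2  0.4 -1.9 -3.3 -2.1 -0.3  0.6]
[460.6 264.9  63.7] [ 0.1 -1.  -0.2  1.2]
[461.8 266.9  67.2  28.9] [ 3.8  0.3  3.7 -3.2  0.3 -2.4 -3.3 -1.1 -0.2 -0.2]
```

View pics/w1d.png

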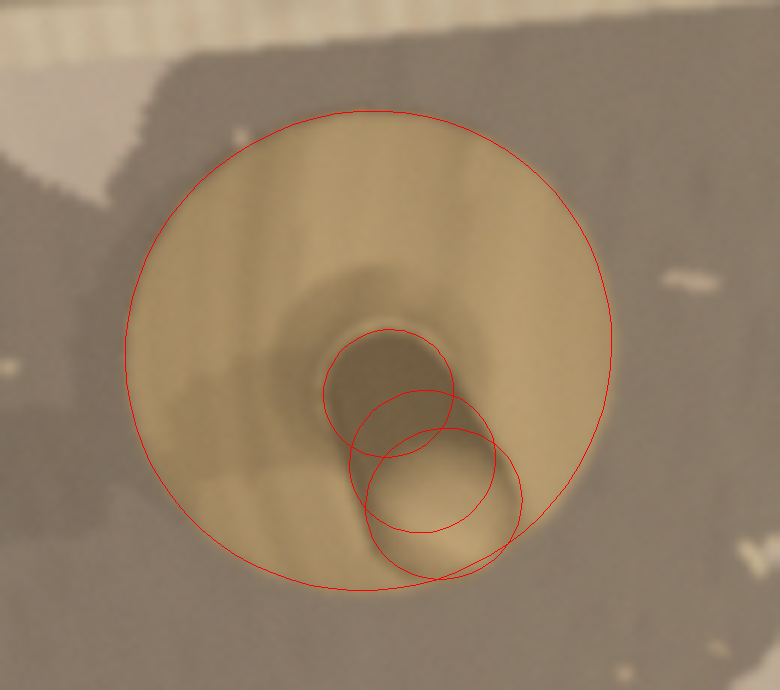

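The wrist fit is tight, with azimuth 64° and origin (461,265). I'll realign and move partway in along the axis, then look again.

```bash
python3 - <<'E'
from h import *
a=axis(64.2);o=np.array([460.7,265,3.2])
delta(o+150*a,goal_R(a,64.2-90))
E
```

```text
shift cm [0.07 1.43 5.02] rotvec [ 0.101 -0.001  0.175]
```

```bash
python3 -m inch '[[[0,0.7,2.5],[0.05,0,0.09],1],[[0.05,1.4,5.0],[0.1,0,0.175],1],[[0.05,1.4,5.0],[0.1,0,0.175],1],[[0.05,1.4,5.0],[0.1,0,0.175],1]]'
python3 - <<'E'
from h import *
s=telemetry.sense()
im=viewer.snapshot("wrist")[:,:,::-1];cv2.imwrite("pics/w2.png",im)
np.save("w2.npy",np.r_[s["tool_pos"],s["tcp_rot"]]);print(s["tool_pos"],s["tcp_rot"])
a=axis(64.2);o=np.array([460.7,265,3.2])
draw(im,"wrist",top_rings(o,a),(220,110,200,170),4,"pics/w2c.png",s)
E
```

```text
time: 1.95
tool_pos: [492.9, 331.9, 132.7]
tcp_rot: [180.0, 30.1, 64.2]
ft_force: [-0.3, 0.2, 0.1]
finger_gap: 84.9
[492.92456225 331.87059427 132.69844916] [179.99719165  30.05946146  64.23541182]
```

View pics/w2c.png

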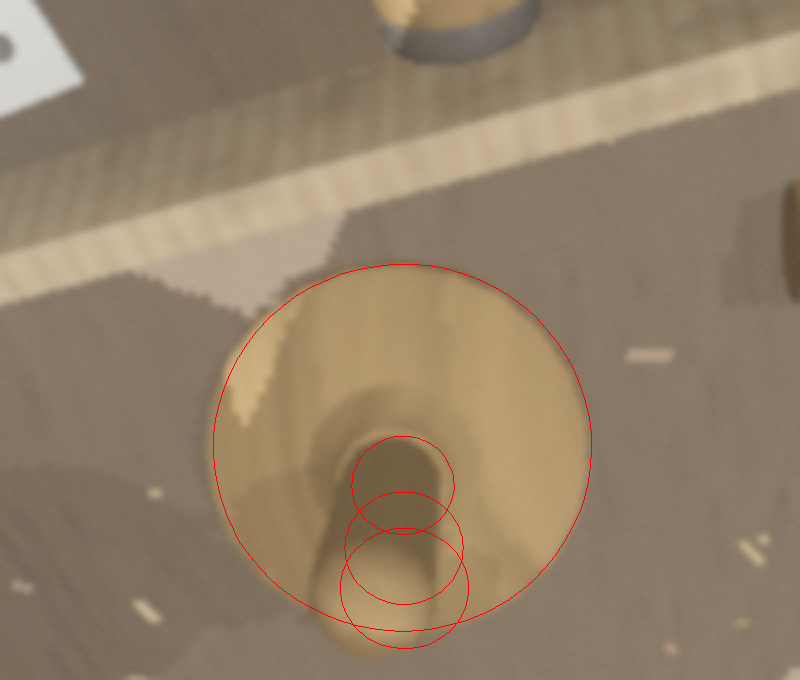

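In this closer view the stem end is at about (374,595) in the crop, left of the model. I'll fit both wrist views together and check whether the top itself moved.

```bash
python3 - <<'E'
from h import *
def S(f): v=np.load(f);return {"tool_pos":v[:3],"tcp_rot":v[3:]}
s1,s2=S("w1.npy"),S("w2.npy")
A=[("wrist",105,(333.8,235.),s1),("wrist",22,(322,208.6),s1)]
B=[("wrist",105,(313.5,258.7),s2),("wrist",22,(319.8,222),s2)]
C=[("scene",105,(250.6,195.8),0),("top",105,(232,276.7),0),("scene",22,(257.9,239.9),0)]
for sub in(A,B,A+B,A+B+C,C):
    f=lambda p:np.concatenate([proj(n,np.r_[p[:2],3.2]+axis(p[2])*h,s)[0]-uv for n,h,uv,s in sub])
    q=least_squares(f,[460,263,75]);print(q.x.round(1),q.fun.round(1))
for n in("scene","top"):
    im=viewer.snapshot(n)[:,:,::-1];cv2.imwrite(f"pics/{n}2.png",im)
a=cv2.resize(cv2.imread("pics/scene2.png")[180:260,200:300],None,fx=4,fy=4);b=cv2.resize(cv2.imread("pics/scene0.png")[180:260,200:300],None,fx=4,fy=4)
cv2.imwrite("pics/cmp.png",np.hstack([b,a]))
E
```

```text
[460.6 264.8  63.8] [ 0.1 -1.  -0.2  1.2]
[461.3 264.8  70.1] [-0.1 -1.3  0.1  1.6]
[461.1 265.   67.6] [-3.8 -1.8 -0.5  0.9  3.2 -1.5  0.4  1.5]
[461.3 265.2  68.7] [-4.9 -2.1 -0.5  0.7  1.7 -1.7  0.3  1.3  3.3  0.7  3.6 -2.5  0.3 -1.9]
[462.  267.1  75.6] [ 0.   0.5  1.2  0.4 -0.4 -2.5]
```

View pics/cmp.png

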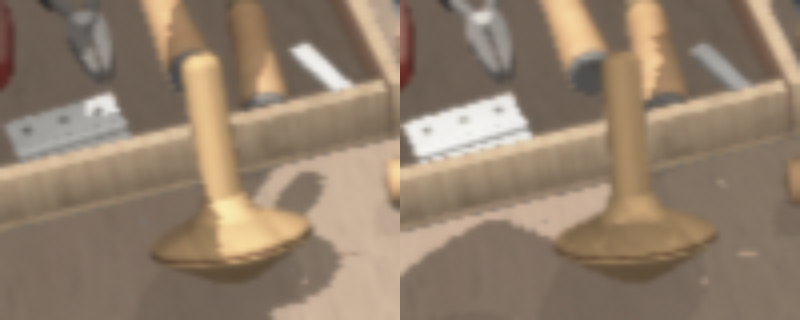

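The top's lean has changed since the start: the scene view now shows the stem end about 5 px further right relative to its base. So it is rocking, and I'll track it while the arm holds still.

```bash
python3 - <<'E'
from h import *
t=[]
fr=[]
for i in range(30):
    t.append(telemetry.sense()["time"]);im=viewer.snapshot("wrist")[:,:,::-1]
    cv2.imwrite(f"pics/k{i}.png",im)
    if i%5==0: fr.append(cv2.resize(im[150:300,240:400],None,fx=1.6,fy=1.6))
print(t[0],t[-1])
cv2.imwrite("pics/seq.png",np.vstack([np.hstack(fr[:3]),np.hstack(fr[3:])]))
E
```

```text
2.1 3.55
```

View pics/seq.png

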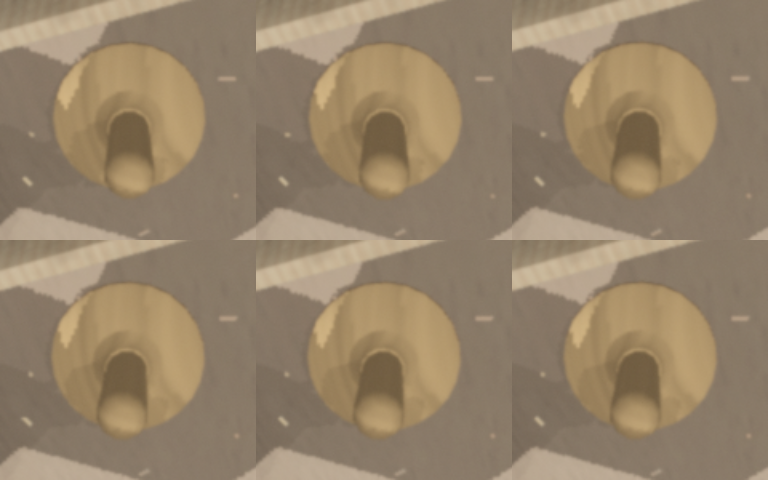

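```bash
python3 - <<'E'
from h import *
v=np.load("w2.npy");s={"tool_pos":v[:3],"tcp_rot":v[3:]}
f0=cv2.imread("pics/w2.png");tp=f0[258-18:258+18,313-18:313+18]
out=[]
for i in range(30):
    im=cv2.imread(f"pics/k{i}.png")[215:310,255:385]
    R=cv2.matchTemplate(im,tp,cv2.TM_CCOEFF_NORMED);_,m,_,p=cv2.minMaxLoc(R)
    x,y=p
    # subpixel
    if 0<x<R.shape[1]-1: dx=(R[y,x-1]-R[y,x+1])/(2*(R[y,x-1]+R[y,x+1]-2*R[y,x]))
    else: dx=0
    u=np.array([255+x+dx+18+.5,215+y+18+.7])
    q=least_squares(lambda p:proj("wrist",np.array([461,265,3.2])+axis(p[0])*105,s)[0]-u,[70])
    out.append((round(2.1+.05*i,2),u.round(1).tolist(),round(q.x[0],1),round(m,2)))
for o in out[::2]:print(o)
E
```

```text
(2.1, [320.5, 258.7], np.float64(64.8), 0.95)
(2.2, [315.1, 258.7], np.float64(68.6), 0.99)
(2.3, [319.7, 258.7], np.float64(65.4), 0.96)
(2.4, [316.7, 258.7], np.float64(67.5), 0.99)
(2.5, [317.6, 258.7], np.float64(66.9), 0.98)
(2.6, [317.4, 258.7], np.float64(67.0), 0.98)
(2.7, [317.4, 258.7], np.float64(67.0), 0.98)
(2.8, [316.4, 258.7], np.float64(67.7), 0.99)
(2.9, [318.2, 258.7], np.float64(66.4), 0.97)
(3.0, [316.5, 258.7], np.float64(67.6), 0.99)
(3.1, [316.7, 258.7], np.float64(67.5), 0.99)
(3.2, [317.8, 258.7], np.float64(66.7), 0.97)
(3.3, [317.6, 258.7], np.float64(66.9), 0.98)
(3.4, [316.9, 258.7], np.float64(67.4), 0.98)
(3.5, [316.7, 258.7], np.float64(67.5), 0.99)
```

The rocking is damping out, and azimuth has settled at about 67.2°. I'll go to the grasp on that axis.

```bash
python3 - <<'E'
from h import *
a=axis(67.2);o=np.array([461,265,3.2]);R=goal_R(a,67.2-90)
delta(o+140*a,R);delta(o+77*a,R)
s=telemetry.sense();im=cv2.imread("pics/k29.png")
draw(im,"wrist",top_rings(o,a),(220,110,200,170),4,"pics/k29c.png",s)
E
```

```text
shift cm [ 0.   -0.31  0.95] rotvec [-0.026  0.    -0.046]
shift cm [ 0.01 -0.15  7.25] rotvec [-0.026  0.    -0.046]
```

View pics/k29c.png

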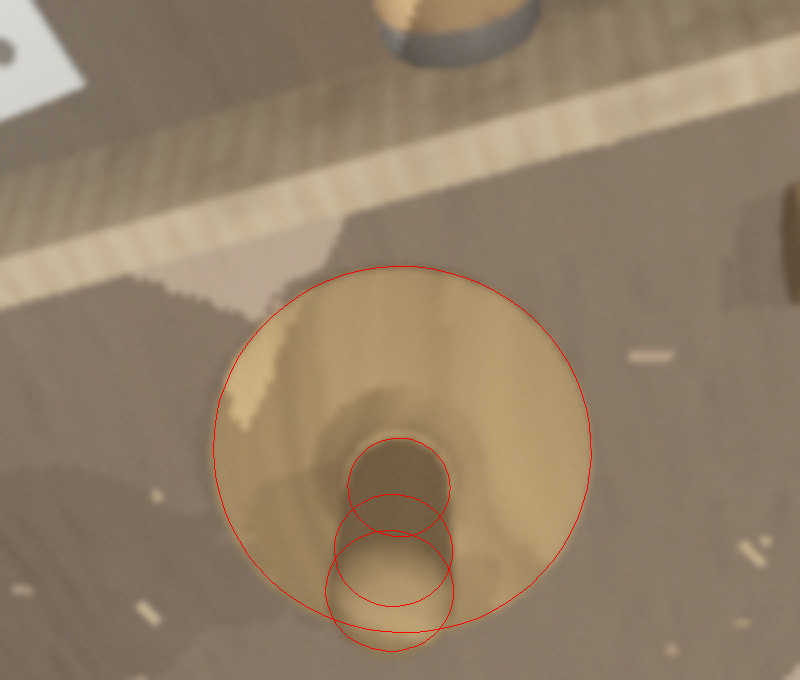

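The overlay matches the rim, stem and dome within about 1 px. Moving in and closing.

```bash
python3 -m inch '[[[0,-0.3,1.0],[-0.026,0,-0.046],1],[[0,-0.3,2.5],[-0.026,0,-0.046],1],[[0,-0.25,4.5],[-0.026,0,-0.046],1],[[0,-0.2,6.2],[-0.026,0,-0.046],1],[[0,-0.15,7.2],[-0.026,0,-0.046],1],[[0,-0.15,7.2],[-0.026,0,-0.046],1],[[0,-0.15,7.2],[-0.026,0,-0.046],0.7],[[0,-0.15,7.2],[-0.026,0,-0.046],0.5],[[0,-0.15,7.2],[-0.026,0,-0.046],0.38],[[0,-0.15,7.2],[-0.026,0,-0.046],0.3]]' 50
python3 - <<'E'
from h import *
im=viewer.snapshot("wrist")[:,:,::-1];cv2.imwrite("pics/w3.png",im)
E
```

```text
time: 4.6
tool_pos: [476.4, 301.1, 70.9]
tcp_rot: [179.9, 30.0, 67.2]
ft_force: [0.6, 0.9, 0.2]
finger_gap: 28.4
```

View pics/w3.png

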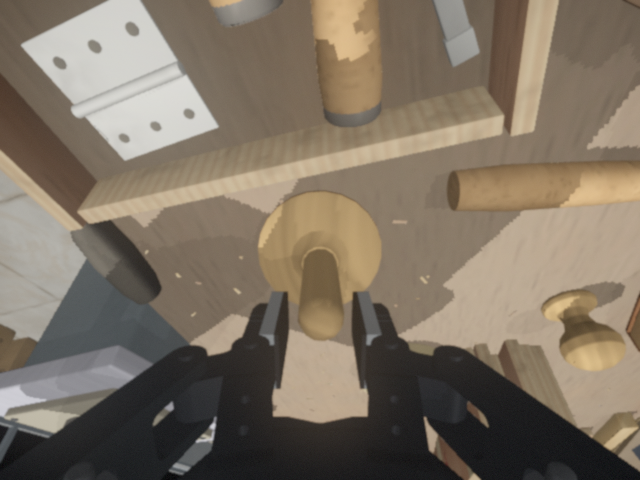

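The stem tip at (321,325) is centred between the pads at x = 288 and 352. Closing with more force.

```bash
python3 -m inch '[[[0,0,0],[0,0,0],0.2],[[0,0,0],[0,0,0],0.1],[[0,0,0],[0,0,0],0.1],[[0,0,0],[0,0,0],0.1]]' 70
python3 - <<'E'
from h import *
im=viewer.snapshot("wrist")[:,:,::-1];cv2.imwrite("pics/w4.png",im)
s=telemetry.sense();print(s["finger_gap"],s["ft_force"])
print("grasp pt px",proj("wrist",T("wrist",s)[:3,:0].sum()+np.array(s["tool_pos"])+8*axis(67.2),s))
E
```

```text
time: 5.05
tool_pos: [476.3, 300.9, 70.9]
tcp_rot: [179.9, 30.0, 67.2]
ft_force: [0.5, 2.0, 5.3]
finger_gap: 16.6
16.737742771805923 [0.90660325 1.99517339 5.75124006]
grasp pt px [[321.40165539 295.12694478]]
```

View pics/w4.png

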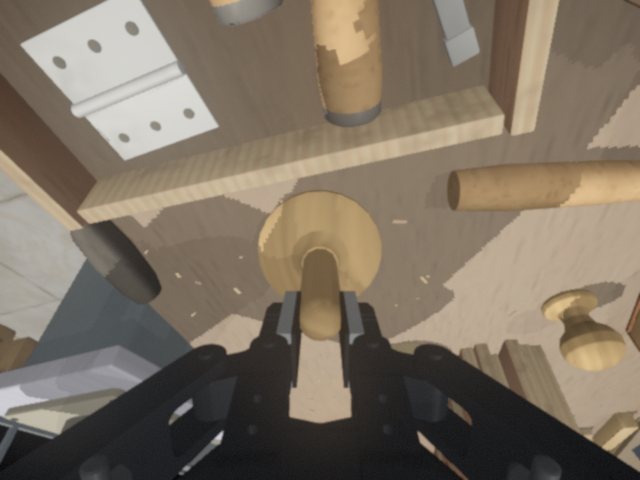

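Gripped: the gap stopped at about 17 mm on the stem, and the stem is still centred. Next comes the lift and carry.

```bash
python3 - <<'E'
from h import *
s=telemetry.sense();p=s["tool_pos"];R0=Ro.from_euler('xyz',s["tcp_rot"],degrees=True).as_matrix()
delta(p+[0,0,60],R0);delta(p+[0,-10,110],R0)
for y in(-23,-90):delta([466,36,200],goal_R([0,0,1],y))
E
```

```text
shift cm [-3.    0.01 -5.2 ] rotvec [0. 0. 0.]
shift cm [-6.29  0.4  -9.07] rotvec [0. 0. 0.]
shift cm [-27.95   9.32   1.23] rotvec [0.002 0.523 0.003]
shift cm [-27.95   9.32   1.23] rotvec [0.307 0.461 1.145]
```

```bash
python3 -m inch '[[[-0.5,0,-0.9],[0,0,0],0],[[-1.5,0,-2.6],[0,0,0],0],[[-3,0,-5.2],[0,0,0],0],[[-4.5,0.2,-7.2],[0,0,0],0],[[-6.3,0.4,-9],[0,0,0],0],[[-6.3,0.4,-9],[0,0,0],0]]'
python3 - <<'E'
from h import *
im=viewer.snapshot("scene")[:,:,::-1];cv2.imwrite("pics/s5.png",im)
im=viewer.snapshot("wrist")[:,:,::-1];cv2.imwrite("pics/w5.png",im)
for y in(-23,-90):delta([466,36,200],goal_R([0,0,1],y))
cv2.imwrite("pics/c5.png",np.hstack([cv2.resize(cv2.imread("pics/s5.png"),(400,300)),cv2.resize(im,(400,300))]))
E
```

```text
time: 5.7
tool_pos: [477.9, 291.0, 185.4]
tcp_rot: [179.7, 29.7, 67.0]
ft_force: [-0.4, 0.9, -0.6]
finger_gap: 16.4
shift cm [-21.64   8.92  10.26] rotvec [0.002 0.522 0.003]
shift cm [-21.64   8.92  10.26] rotvec [0.307 0.459 1.144]
```

View pics/c5.png

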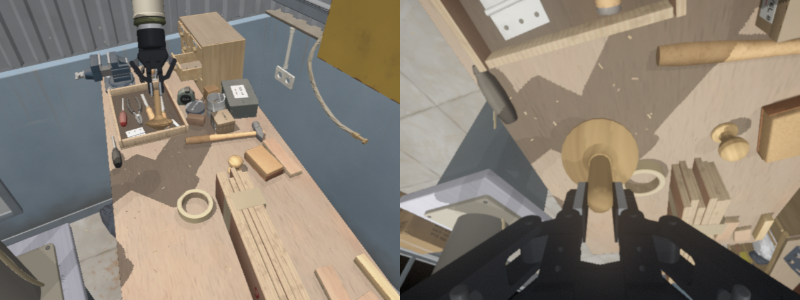

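The top is held and clear of the table. Carrying it over the roll while turning it upright, gradually.

```bash
python3 -m inch '[[[-0.8,0.3,0.4],[0.011,0.017,0.042],0],[[-2.4,1.0,1.1],[0.034,0.051,0.127],0],[[-4.3,1.8,2.1],[0.061,0.092,0.229],0],[[-6.5,2.7,3.1],[0.092,0.138,0.343],0],[[-8.7,3.6,4.1],[0.123,0.184,0.458],0],[[-10.8,4.5,5.1],[0.153,0.23,0.572],0],[[-13.0,5.4,6.2],[0.184,0.276,0.686],0],[[-15.1,6.2,7.2],[0.215,0.322,0.8],0],[[-17.3,7.1,8.2],[0.245,0.368,0.915],0],[[-19.2,7.9,9.1],[0.273,0.408,1.017],0],[[-20.8,8.6,9.8],[0.295,0.441,1.1],0],[[-21.6,8.9,10.2],[0.307,0.459,1.144],0],[[-21.6,8.9,10.2],[0.307,0.459,1.144],0],[[-21.6,8.9,10.2],[0.307,0.459,1.144],0],[[-21.6,8.9,10.2],[0.307,0.459,1.144],0]]'
python3 - <<'E'
from h import *
s=telemetry.sense();np.save("w6.npy",np.r_[s["tool_pos"],s["tcp_rot"]]);print(s["tool_pos"],s["tcp_rot"],s["joint_pos"].round())
for n in("scene","top","wrist"):
    cv2.imwrite(f"pics/{n}6.png",viewer.snapshot(n)[:,:,::-1])
a=np.array([0,0,1.]);o=s["tool_pos"]-77*a;c=[465.6,35.8]
im=[]
for n,cr in(("scene",(240,200,160,180)),("top",(300,210,160,140))):
    draw(cv2.imread(f"pics/{n}6.png"),n,top_rings(o,a)+roll_rings(c),cr,3.2,f"pics/{n}6c.png")
E
```

```text
time: 7.3
tool_pos: [465.4, 37.1, 198.9]
tcp_rot: [179.9, 0.2, 0.1]
ft_force: [0.6, -0.6, -0.4]
finger_gap: 16.6
[465.44830819  37.11294947 198.86337539] [1.79910173e+02 2.21861900e-01 1.28021335e-01] [ -2. -13. 106.  -0.  87.  88.]
```

View pics/scene6c.png

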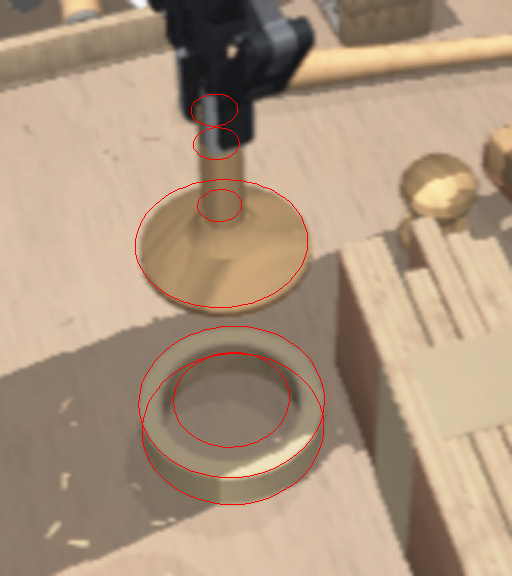

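View pics/top6c.png

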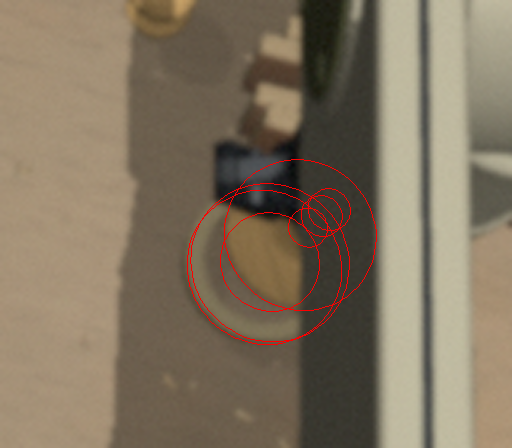

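View pics/wrist6.png

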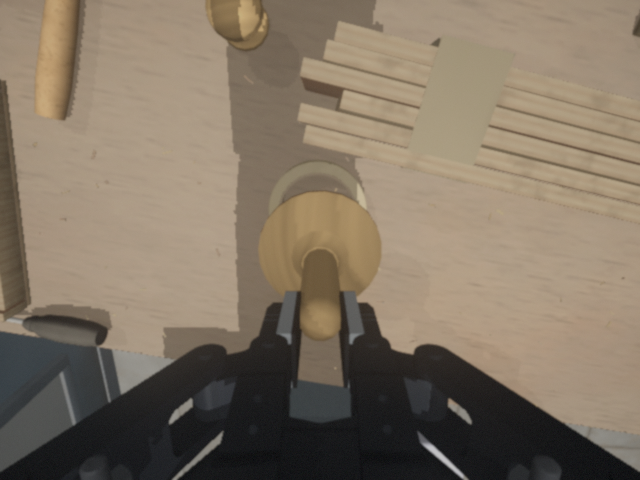

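The top hangs upright over the roll. I'll check the roll model against the wrist view, since that is the camera tied to the tool.

```bash
python3 - <<'E'
from h import *
v=np.load("w6.npy");s={"tool_pos":v[:3],"tcp_rot":v[3:]}
a=np.array([0,0,1.]);o=s["tool_pos"]-77*a;c=[465.6,35.8]
draw(cv2.imread("pics/wrist6.png"),"wrist",top_rings(o,a)+roll_rings(c),(230,140,180,130),4.4,"pics/wrist6c.png",s)
E
```

```text
(no output)
```

View pics/wrist6c.png

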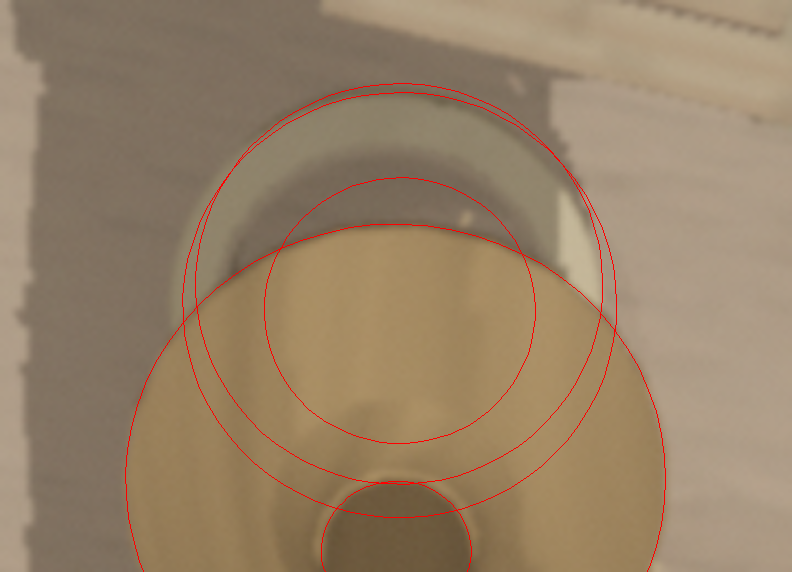

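The top model overlays exactly. The roll sits about 1.5 mm nearer in x and 2.7 mm further in +y than assumed, so about (464,38.5), which matches the top camera's first estimate. I'll lower partway with that correction.

```bash
python3 -m inch '[[[-0.1,-0.1,1],[0,0,0],0],[[-0.15,-0.14,3],[0,0,0],0],[[-0.15,-0.14,5.5],[0,0,0],0],[[-0.15,-0.14,7.5],[0,0,0],0],[[-0.15,-0.14,8.2],[0,0,0],0],[[-0.15,-0.14,8.2],[0,0,0],0],[[-0.15,-0.14,8.2],[0,0,0],0]]'
python3 - <<'E'
from h import *
s=telemetry.sense();np.save("w7.npy",np.r_[s["tool_pos"],s["tcp_rot"]]);print(s["tool_pos"],s["tcp_rot"])
a=np.array([0,0,1.]);o=s["tool_pos"]-77*a;c=[464,38.5]
for n,cr,sc in(("scene",(240,200,160,180),3.2),("wrist",(230,140,180,130),4.4)):
    im=viewer.snapshot(n)[:,:,::-1];cv2.imwrite(f"pics/{n}7.png",im)
    draw(im,n,top_rings(o,a)+roll_rings(c),cr,sc,f"pics/{n}7c.png",s)
E
```

```text
time: 8.15
tool_pos: [464.5, 37.8, 118.3]
tcp_rot: [179.9, 0.1, 0.0]
ft_force: [1.2, -0.3, -0.7]
finger_gap: 16.5
[464.52573456  37.79021444 118.27705958] [1.79903696e+02 7.82673398e-02 4.18685094e-02]
```

View pics/scene7c.png

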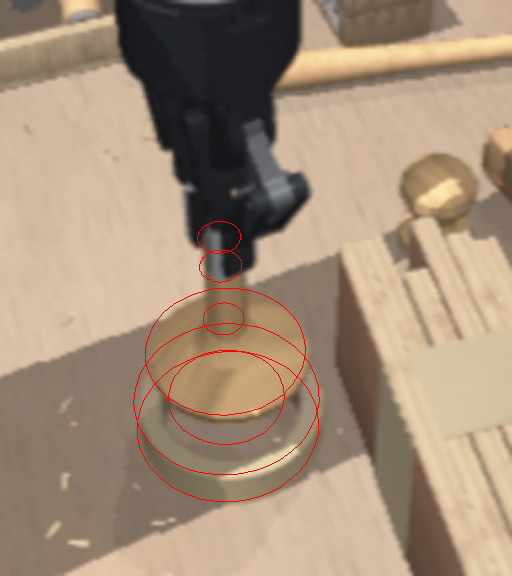

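View pics/wrist7c.png

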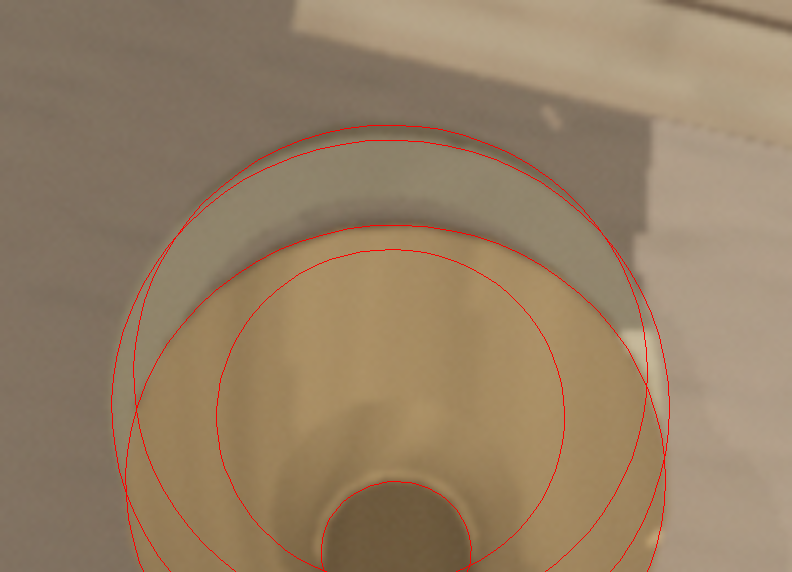

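The nose is about 41 mm up and centred within 1 mm. Lowering to near contact.

```bash
python3 -m inch '[[[-0.05,-0.05,0.7],[0,0,0],0],[[-0.09,-0.09,1.6],[0,0,0],0],[[-0.09,-0.09,2.4],[0,0,0],0],[[-0.09,-0.09,2.9],[0,0,0],0],[[-0.09,-0.09,3.1],[0,0,0],0],[[-0.09,-0.09,3.1],[0,0,0],0],[[-0.09,-0.09,3.1],[0,0,0],0]]'
```

```text
time: 8.95
tool_pos: [463.2, 38.5, 86.7]
tcp_rot: [179.9, 0.1, 0.0]
ft_force: [0.4, 0.1, 0.9]
finger_gap: 16.3
```

```bash
python3 -m inch '[[[0,0,0.1],[0,0,0],0],[[0,0,0.2],[0,0,0],0],[[0,0,0.2],[0,0,0],0],[[0,0,0.2],[0,0,0],0]]'
```

```text
time: 9.35
tool_pos: [464.6, 38.6, 86.0]
tcp_rot: [179.9, -0.1, 0.0]
ft_force: [-0.3, 1.4, 8.0]
finger_gap: 16.3
```

An 8 N upward force at TCP z = 86 puts the origin at about 9 mm, so it has made contact. I'll check the fit before releasing.

```bash
python3 - <<'E'
from h import *
s=telemetry.sense();print(s["tool_pos"],s["ft_force"])
im=[]
for n,cr in(("scene",(260,220,130,130)),("wrist",(230,150,180,180))):
    q=viewer.snapshot(n)[:,:,::-1];cv2.imwrite(f"pics/{n}8.png",q);x,y,w,h=cr
    im.append(cv2.resize(q[y:y+h,x:x+w],(400,400),interpolation=cv2.INTER_CUBIC))
cv2.imwrite("pics/c8.png",np.hstack(im))
E
```

```text
[464.56149136  38.59262129  86.00439531] [-0.34211832  1.36807791  7.9687145 ]
```

View pics/c8.png

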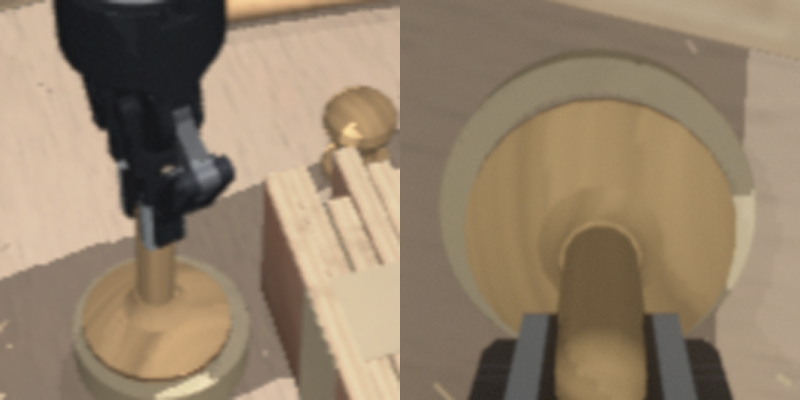

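```bash
python3 - <<'E'
from h import *
s=telemetry.sense();a=np.array([0,0,1.]);o=s["tool_pos"]-77*a;c=[464.6,38.6]
o2=np.r_[o[:2],8]
for n,cr,sc in(("scene",(270,280,90,90),6),("wrist",(230,150,180,130),4.4)):
    draw(cv2.imread(f"pics/{n}8.png"),n,top_rings(o,a)[:2]+roll_rings(c),cr,sc,f"pics/{n}8c.png",s)
E
```

```text
(no output)
```

View pics/scene8c.png

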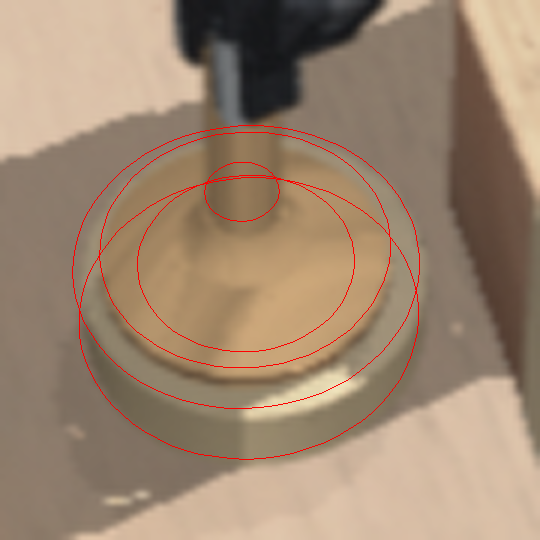

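View pics/wrist8c.png

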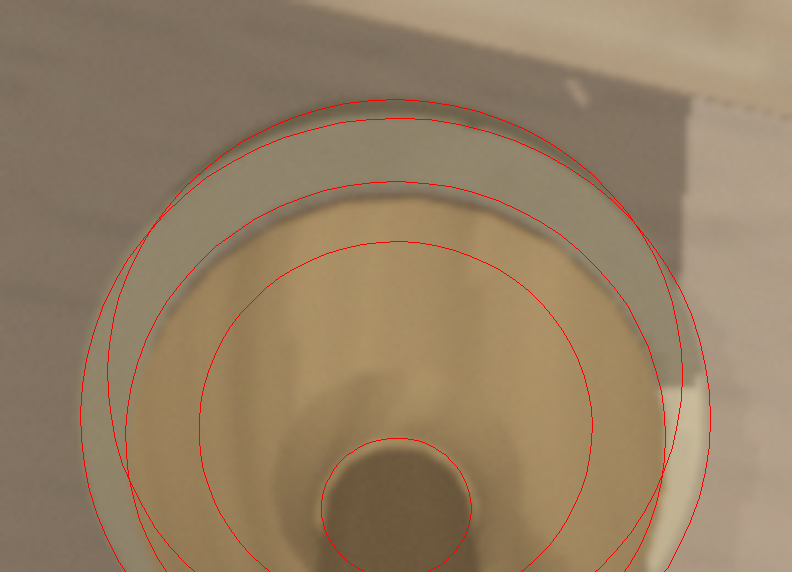

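The wrist overlay shows the rim shifted about 2.5 mm toward −x against the pre-contact view: the top tilted about 2° in the jaws as it touched one side of the hole. The roll is at about (463.5,39). I'll back off 4 mm, re-centre and take out the tilt.

```bash
python3 -m inch '[[[0,0,-0.4],[0,0,0],0],[[-0.1,-0.05,-0.6],[0,0.035,0],0],[[-0.1,-0.05,-0.6],[0,0.035,0],0],[[-0.1,-0.05,-0.6],[0,0.035,0],0]]'
python3 - <<'E'
from h import *
s=telemetry.sense();print(s["tool_pos"],s["tcp_rot"]);a=np.array([0,0,1.]);o=s["tool_pos"]+[-.3,0,8]-85*a;c=[463.5,39]
for n,cr,sc in(("scene",(270,270,100,100),5),("wrist",(230,150,180,130),4.4)):
    im=viewer.snapshot(n)[:,:,::-1];cv2.imwrite(f"pics/{n}9.png",im)
    draw(im,n,top_rings(o,a)[:2]+roll_rings(c)[::2],cr,sc,f"pics/{n}9c.png",s)
E
```

```text
time: 9.85
tool_pos: [461.6, 39.0, 90.3]
tcp_rot: [179.9, -1.8, 0.0]
ft_force: [-0.2, 0.8, -0.3]
finger_gap: 16.4
[461.62603006  38.99067052  90.33707478] [ 1.79901717e+02 -1.81924768e+00  3.28498669e-02]
```

View pics/wrist9c.png

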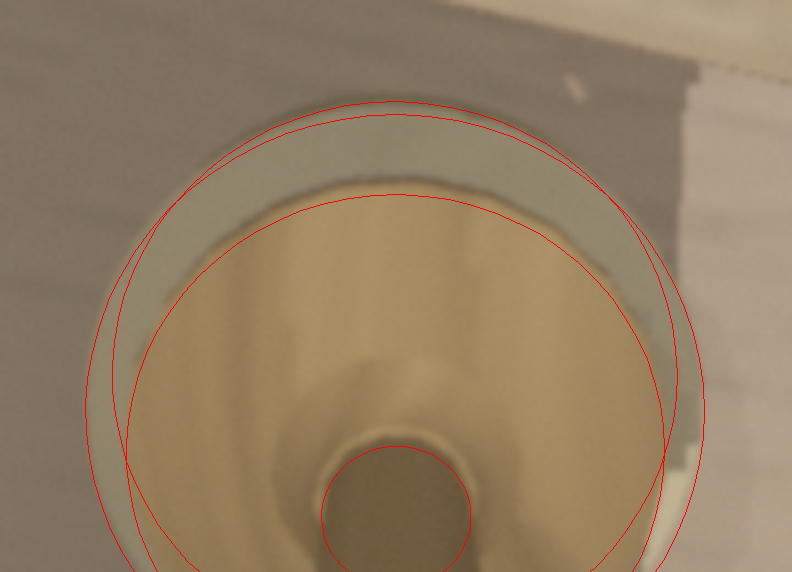

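View pics/scene9c.png

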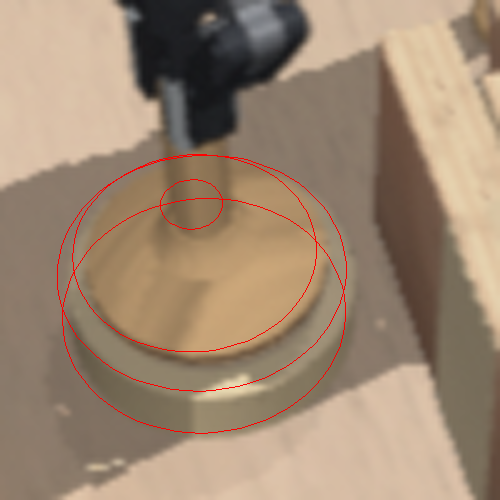

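Off contact, the rim is back in its nominal place in the jaws, so that tilt was elastic. At contact the TCP was pushed +x and the nose was held back toward −x, which means it touched the −x side of the hole. The scene view's margins agree. So the roll centre is nearer x = 465, and I'll go upright again at about (464.8,38.2).

```bash
python3 -m inch '[[[0.16,0.04,0],[0,-0.02,0],0],[[0.32,0.08,0],[0,-0.035,0],0],[[0.32,0.08,0],[0,-0.035,0],0],[[0.32,0.08,0.25],[0,-0.035,0],0],[[0.32,0.08,0.25],[0,-0.035,0],0]]'; python3 -m inch '[[[0,0,0.1],[0,0,0],0],[[0,0,0.1],[0,0,0],0],[[0,0,0.1],[0,0,0],0]]';  python3 -m inch '[[[0,0,0.1],[0,0,0],0],[[0,0,0.1],[0,0,0],0],[[0,0,0.1],[0,0,0],0]]'
```

```text
time: 10.45
tool_pos: [465.1, 38.2, 87.6]
tcp_rot: [179.9, 0.2, 0.0]
ft_force: [-0.2, -0.2, -2.1]
finger_gap: 17.0
time: 10.75
tool_pos: [465.3, 38.2, 87.2]
tcp_rot: [179.9, 0.1, 0.0]
ft_force: [0.4, 0.2, -1.3]
finger_gap: 16.8
time: 11.05
tool_pos: [465.6, 38.2, 86.4]
tcp_rot: [179.9, 0.1, 0.0]
ft_force: [-0.2, 1.1, 0.5]
finger_gap: 16.9
```

```bash
python3 -m inch '[[[0,0,0.1],[0,0,0],0],[[0,0,0.1],[0,0,0],0],[[0,0,0.1],[0,0,0],0]]';python3 -m inch '[[[0,0,0.05],[0,0,0],0],[[0,0,0.05],[0,0,0],0],[[0,0,0.05],[0,0,0],0]]'
python3 - <<'E'
from h import *
s=telemetry.sense();print(s["tool_pos"],s["ft_force"]);a=np.array([0,0,1.]);o=s["tool_pos"]-77*a;c=[465,38]
for n,cr,sc in(("scene",(270,270,100,100),5),("wrist",(230,150,180,130),4.4)):
    im=viewer.snapshot(n)[:,:,::-1];cv2.imwrite(f"pics/{n}10.png",im)
    draw(im,n,top_rings(o,a)[:2]+roll_rings(c)[:1],cr,sc,f"pics/{n}10c.png",s)
E
```

```text
time: 11.35
tool_pos: [466.1, 38.4, 86.2]
tcp_rot: [179.9, 0.0, 0.0]
ft_force: [-1.6, 0.6, 6.4]
finger_gap: 16.7
time: 11.65
tool_pos: [466.3, 38.5, 86.1]
tcp_rot: [179.9, 0.0, 0.0]
ft_force: [-3.2, 2.2, 10.5]
finger_gap: 16.4
[466.34187243  38.45923828  86.13187468] [-3.23837014  2.15159264 10.54108471]
```

View pics/wrist10c.png

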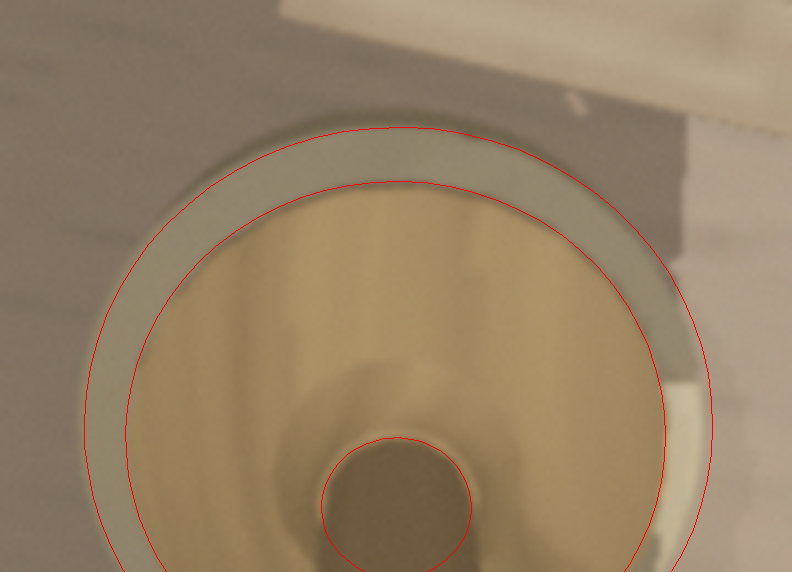

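View pics/scene10c.png

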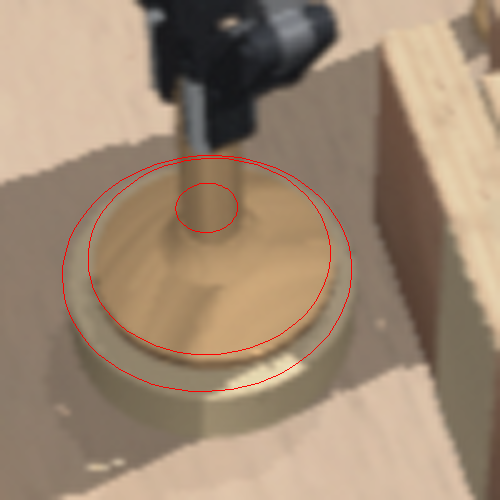

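Seated: 10.5 N upward, the rim concentric with the roll in both views, and tilt under 0.5°. Opening gently.

```bash
python3 -m inch '[[[0,0,0],[0,0,0],0.18],[[0,0,0],[0,0,0],0.22],[[0,0,0],[0,0,0],0.28],[[0,0,0],[0,0,0],0.35],[[0,0,0],[0,0,0],0.45],[[0,0,0],[0,0,0],0.6],[[0,0,0],[0,0,0],0.6],[[0,0,0],[0,0,0],0.6]]' 20
python3 - <<'E'
from h import *
im=[]
for n,cr in(("scene",(260,220,130,130)),("wrist",(200,130,240,240))):
    q=viewer.snapshot(n)[:,:,::-1];cv2.imwrite(f"pics/{n}11.png",q);x,y,w,h=cr
    im.append(cv2.resize(q[y:y+h,x:x+w],(400,400),interpolation=cv2.INTER_CUBIC))
cv2.imwrite("pics/c11.png",np.hstack(im))
E
```

```text
time: 12.55
tool_pos: [465.3, 38.2, 84.6]
tcp_rot: [179.9, 0.1, 0.0]
ft_force: [-0.1, -0.1, 0.1]
finger_gap: 51.2
```

View pics/c11.png

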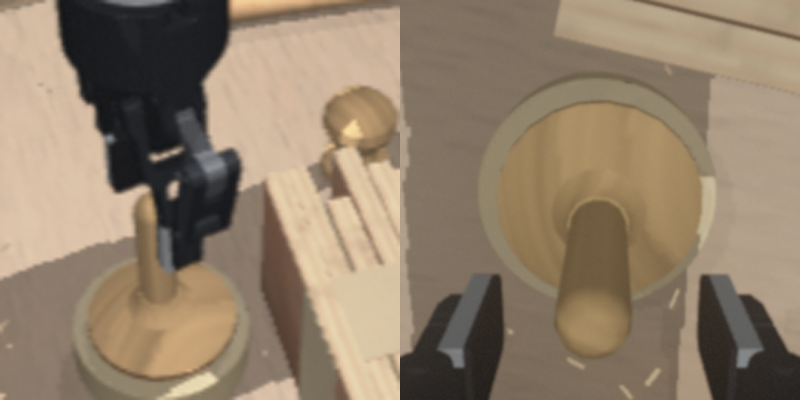

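Released; the top stands on the roll with the fingers well clear of the stem. Retreating straight up and then toward the left, out of view.

```bash
python3 -m inch '[[[0,0,-1],[0,0,0],0.6],[[0,0,-3],[0,0,0],0.6],[[0,0,-6],[0,0,0],0.6],[[0,0,-10],[0,0,0],0.6],[[0,0,-14],[0,0,0],0.6],[[0,-4,-16],[0,0,0],0.6],[[0,-8,-16],[0,0,0],0.6],[[0,-12,-16],[0,0,0],0.6],[[0,-16,-16],[0,0,0],0.6],[[0,-18,-16],[0,0,0],0.6],[[0,-18,-16],[0,0,0],0.6],[[0,-18,-16],[0,0,0],0.6]]'
python3 - <<'E'
from h import *
s=telemetry.sense()
im=[]
for n,cr in(("scene",(260,220,130,130)),("top",(310,200,130,130))):
    q=viewer.snapshot(n)[:,:,::-1];cv2.imwrite(f"pics/{n}12.png",q);x,y,w,h=cr
    im.append(cv2.resize(q[y:y+h,x:x+w],(400,400),interpolation=cv2.INTER_CUBIC))
cv2.imwrite("pics/c12.png",np.hstack(im))
q=viewer.snapshot("wrist")[:,:,::-1];cv2.imwrite("pics/wrist12.png",q);np.save("w12.npy",np.r_[s["tool_pos"],s["tcp_rot"]])
E
```

```text
time: 13.85
tool_pos: [465.6, 218.5, 244.8]
tcp_rot: [179.9, 0.1, 0.1]
ft_force: [-0.5, 0.9, -0.3]
finger_gap: 51.0
```

View pics/c12.png

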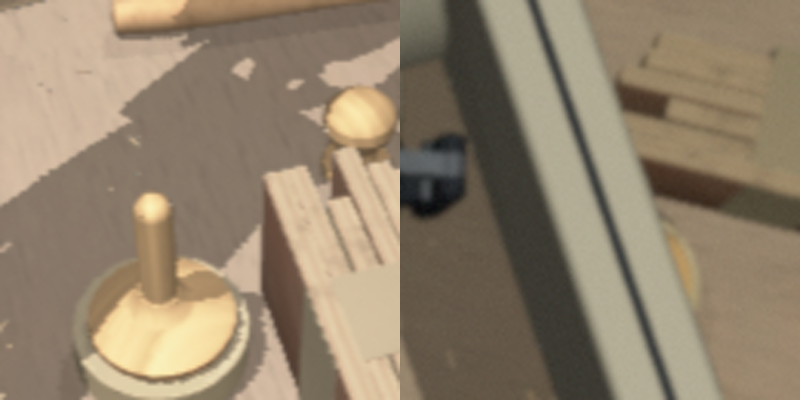

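The stem now stands free in the scene view, with the dome at (309,288). I'll measure its tilt with a fit.

```bash
python3 - <<'E'
from h import *
a=np.array([0,0,1.]);o=np.array([465.5,37.5,8])
im=cv2.imread("pics/scene12.png")
draw(im,"scene",top_rings(o,a),(270,270,100,100),6,"pics/s12c.png")
E
```

```text
(no output)
```

View pics/s12c.png

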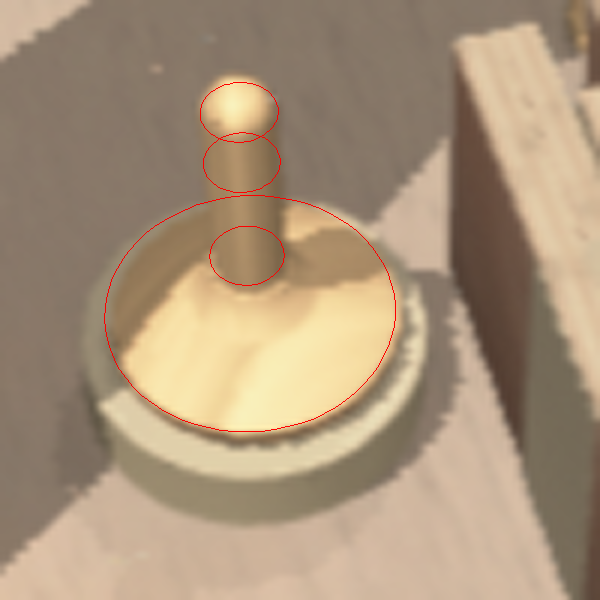

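View pics/wrist12.png

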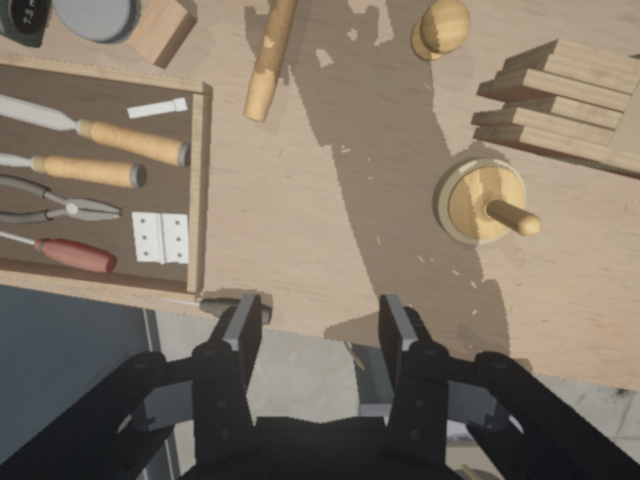

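In the scene the upright model overlays rim, stem and dome within about 1 px, with even margins on the roll (25 and 27 px in the crop). The knob is standing where it was. I'll do a quick stillness check, then hand in.

```bash
python3 -m inch '[[[0,0,0],[0,0,0],0.6],[[0,0,0],[0,0,0],0.6],[[0,0,0],[0,0,0],0.6],[[0,0,0],[0,0,0],0.6],[[0,0,0],[0,0,0],0.6]]'
python3 - <<'E'
from h import *
a=cv2.imread("pics/scene12.png").astype(int);b=viewer.snapshot("scene")[:,:,::-1].astype(int)
d=abs(a-b)[270:370,270:370].max(2);print(d.max(),(d>25).sum())
print(r.hand_in())
E
```

```text
time: 14.5
tool_pos: [465.7, 218.4, 244.4]
tcp_rot: [179.9, 0.1, 0.0]
ft_force: [0.2, 0.4, 0.3]
finger_gap: 51.3
46 4
the job is handed in; nothing more can be done
None
```

The top is standing stem up in the hole of the masking-tape roll, and I handed the job in at about 14.5 s. I took it by the stem, lifted it clear, turned it upright over the roll, lowered it until the roll pushed back with 10.5 N, then released and withdrew.

**Last checks:**
- **Upright and seated:** in the scene view an upright model of the top matched the rim, stem and dome to about 1 px. The rim sits evenly on the roll, and before release the tool height put the top's origin about 9 mm up, against the 8 mm expected.
- **At rest:** two scene pictures about 0.6 s apart differed in only 4 pixels around the top.
- **Robot clear:** the gripper was about 180 mm to the left of the top and 160 mm above the release height, with nothing touching it.
- **Knob:** I did not touch it, and it was standing where it started.

**What disagreed:**
- **Roll position:** the wrist camera placed the roll about 2 mm nearer in x than it proved to be. The first lowering touched one side of the hole and tilted the top about 2° in the jaws. I lifted it a few millimetres, re-centred and lowered again before letting go.
- **Rocking before the grasp:** the top rocked for the first couple of seconds, so I waited for it to settle.
- **Finger gap:** it read about 16.5 mm on the 20 mm stem throughout, which I could not explain, but the grip held.
- **Final top-camera view:** the arm hid the top from that camera, so the last check of uprightness rests on the scene view.

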